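Register a pipette-tip box in the locating fixture

TASK

Push the pipette-tip box across the bench into the locating fixture until its back is square against the long rail and its left side is against the fixed end stop, then leave the fixture's sliding jaw pushed up against the box's right side so that it sits snug. Only push with the fingertips or the outside of the fingers: the box stays flat on the bench and is never picked up or tipped, and the bottle, the tub and the marker near by stay where they are. Finish with the hand clear.

Things in the scene. Friction and masses are not known exactly. Their poses are not given: they have to be found in the camera images.
- fixture: U-shaped aluminium fixture fixed to the bench, open towards the robot; no floor plate. Origin on the bench below the front face of its rail; x away from the robot, square to the rail, y left along it, z up. Rail: x = 0 (front face) to 30 mm, y = -160 to +130 mm, 60 mm high. A box home against rail and end stop has its origin at x = -45, y = +49 mm.
- jaw (a joint): Travel of the jaw along the rail in m: 0 = fully open (inner face at fixture y = -120 mm, 230 mm from the end stop); grows as it moves left (+y) towards the end stop, up to 0.13; about 0.108 when it touches a box that is home. About 2 N of friction; it stays where it is left.
- jaw_face (a point): Middle of the inner (left) face of the sliding jaw at the right of the fixture, 32 mm in front of the rail, 30 mm above the bench; axes as the fixture's. The jaw is a grey plastic arm 20 mm thick (outer face 20 mm to the right of this point), 1 to 65 mm in front of the rail; its top, which rides over the rail, is 73 mm high (screw head 77 mm).
- end_stop (a point): Middle of the inner (right) face of the fixed end stop at the left of the fixture (fixture y = +110 mm), 32 mm in front of the rail, 30 mm above the bench; axes as the fixture's. The stop is 20 mm thick, 60 mm high and reaches 65 mm from the rail towards the robot.
- tip_box: Box of pipette tips, lid closed: teal base, clear lid, 97 (x) by 122 (y) by 83 mm high, about 0.3 kg, loose on the bench before the fixture's opening, turned a little. Origin at the centre of its underside; x from its front (lid tab, 48 mm from the origin, towards the robot) to its flat back (45 mm from the origin), y to its left (sides 61 mm from the origin), z up.
- bottle: Capped 100 ml laboratory bottle, 56 mm in diameter and 103 mm high, standing; origin at the centre of its underside. Bystander: leave alone.
- tub: Small round lidded tub, 64 mm in diameter and 58 mm high, standing; origin at the centre of its underside. Bystander: leave alone.
- marker: Marker pen, 131 mm long and 14 mm thick, lying along its y axis; origin at the middle of its underside. Bystander: leave alone.
There are look-alikes about, which are no part of the job. What is shaped like the tip_box but blue or pink is not meant.

How it is judged:
By the outcome, as a careful person would: the job done as asked, in the order asked, and still so for the second after the job is handed in, with the robot touching nothing.
It also fails if it takes over 58 s, if anything falls off the work surface, if the arm or the gripper's body presses on something with over 40 N, if the wrist force passes 120 N, or if a joint passes its speed limit or range.

ROBOT

A 6-joint arm with a two-finger parallel gripper is mounted at the origin on a cart in front of the work surface, level with it; the furniture and walls round the work are solid. World frame = base frame: x ahead of the robot, y to its left, z up, the work surface at z = 0. Lengths are in m, angles in rad, forces in N, time in s.
With the tool pointing down it reaches from about 0.375 to 0.975 m from the base axis. Payload 3.8 kg.
Tool frame: the origin (TCP) lies midway between the tips of the shut fingers; the grasp point (between the pads) lies 19 mm behind it (robot.grip_depth is the distance from the TCP to the grasp point, in m); z points along the fingers, x is the direction in which the jaws open and shut, and the axes are right-handed (so a half turn about z gives the same grasp; the last joint's range is limited). The gripper opens to 88 mm and grips with 3 to 60 N. Pads are 18 mm wide; open, the fingers measure 123 mm over their backs; the gripper's body (75 mm by 187 mm) begins 45 mm behind the grasp point.
Start: joints at [-1.234, 0.264, 1.604, -0, 1.274, -0.037], TCP at [0.246, -0.628, 0.239] pointing down, gripper open.
Joint ranges: [-2.63, 2.63], [-0.94, 2.18], [0.31, 2.57], [-1.31, 4.45], [0, 2.66], [-2.55, 2.55]. Speed limits (rad/s): [2.57, 2.57, 3.14, 3.14, 3.14, 3.14].

INTERFACE

Orientations are given as a unit quaternion [w, x, y, z].
In Python, from bench import status, cams, robot, look_for, mark_of gives the robot as it stands.
- The arm moves only by the shell command python3 -m handwheel 'ROWS' [FORCE]. ROWS is JSON, a list of rows, each an object with "rot": the turn, a rotation vector about the tool's x, y, z in degrees, a list of three; "dp": the shift along the tool's x, y, z in cm, a list of three; "grip": the closure, from -1 (fully open) to 1 (shut), so that 0 is half open. A call has exactly 8 rows; each row shifts and turns the commanded pose from where the row before left it, along the tool's axes as they then stand; what a row does not reach is not made up. A row lasts 1/8 s, in which the tool goes at most 62.5 mm and 10.7 degrees, less where a joint would pass 70% of its speed; a pose out of reach is approached as far as the arm can. A call with a gripper value outside its range is refused whole. The fingers move at their own pace and stop on an object; FORCE is the grip in N (left out, the last holds). Time passes only in rows, so rows that do not move let the fingers close, or fill a call up. It gives the time, the measured TCP pose, the force and the opening at its end, in the units of the state.
- status.get_obs(): the state, without advancing time (a new reading comes with each control period).
- cams.get_image(name): name is "side" or "top" or "wrist"; returns a dict with "pixels" (420x560x3 uint8, red, green, blue), "mtx" (3x3 intrinsics, pixels), "origin" and "rotation" of the camera in the world; the wrist camera has in their place "tool_from_camera" (4x4, takes a point from camera to tool coordinates, whose origin is the TCP and whose axes are the tool frame's). Camera axes: x right, y down, z forward; pixel columns grow to the right and rows downward; lengths in m; the calibration is good to about 2 mm. A picture is of the moment at which its call begins: read the wrist's pose just before it. There is no depth.
- robot.sign_off(): hands the job in, once; it reports no verdict.
Trained networks look in a picture, given as the dict that the camera call returned (one of the last four; its "shot" number tells which), for a name from the list of things; names that differ only in an ending like _2 or _b are one class to them, and where a whole thing is asked for, a point or a joint stands for the part that bears it (a point fixed in the world has none). Each returns a list of dicts, best first, with "conf" (0 to 1); they miss things now and then, are a little off and sometimes report something else, mostly with a low value. They report only what shows in the picture. A call takes as long as a camera call. They do not tell look-alikes from the thing itself.
- look_for(picture, target): "centre" ([column, row] as shares, 0 to 1, of the picture: columns of its width, rows of its height, amid what is visible of it).
- mark_of(picture, target): "centre" ([column, row] as shares, 0 to 1, of the picture: columns of its width, rows of its height: a listed point, or the origin of a listed thing).
The state is a dict: "clock": time; "joint_pos": joint angles; "joint_velocities": joint speeds; "tau": joint torques, N m; "tool_pos": TCP position; "tool_rot": TCP orientation; "force": force on the tool from outside, world axes, zero at the start; "ft_torque": the same for the moment, N m; "width": finger opening in m.
Only numpy, scipy, OpenCV 4.12 (cv2) and the standard library are available. Lean on these libraries where they do the work, as an engineer would, in place of code of your own. Each camera call takes 0.05 s, during which the arm holds its last target. There are 200 camera calls.

## Working session

There is one attempt and no reset: what is moved stays moved. The work goes in short steps, Python scripts to look and compute and a shell command to move; the robot and the scene stay as the last step left them, time stands still between calls to the robot, and variables do not carry over. Pictures are saved under pics/ and viewed, about 8 in all and at most 12, crops included, and the job is handed in when it is done.

```bash
mkdir -p pics; cat > h.py <<'E'
from bench import status, cams, robot, look_for, mark_of
import cv2, numpy as np
from scipy.spatial.transform import Rotation as R
def snap(n,f=None):
    p=cams.get_image(n)
    if f: cv2.imwrite('pics/'+f,p['pixels'][:,:,::-1])
    return p
def px(d): return [round(d['centre'][0]*560),round(d['centre'][1]*420),round(d['conf'],2)]
def ray(p,u,v):
    d=np.linalg.inv(p['mtx'])@[u,v,1.]; return np.array(p['origin']),np.array(p['rotation'])@d
def onz(p,u,v,z):
    o,d=ray(p,u,v); return o+d*(z-o[2])/d[2]
def proj(p,X):
    c=np.array(p['rotation']).T@(np.array(X)-p['origin']); q=p['mtx']@c; return q[:2]/q[2]
E
python3 - <<'E'
from h import *
print(status.get_obs())
for n in('top','side'):
    p=snap(n,n+'1.png'); print(n,np.round(p['origin'],3),np.round(p['rotation'],3).tolist(),p['mtx'][0][0])
    for t,z in(('tip_box',0),('jaw_face',.03),('end_stop',.03),('fixture',0),('bottle',0),('tub',0),('marker',0)):
        for d in mark_of(p,t)[:3]:
            print(t,px(d),np.round(onz(p,d['centre'][0]*560,d['centre'][1]*420,z),4)[:2])
E
```

```text
{'clock': 0.0, 'joint_pos': array([-1.23389633e+00,  2.64767553e-01,  1.60534570e+00, -2.92024877e-05,
        1.27368445e+00, -3.68978566e-02]), 'joint_velocities': array([ 6.28567207e-05, -1.49049993e-03,  1.20914512e-04,  1.09429042e-03,
        1.64228109e-03,  9.34222988e-04]), 'tau': array([ 8.91878426e-04, -5.02109814e+01, -3.56878245e+01,  7.31860986e-02,
        2.95256660e-02, -1.93606684e-04]), 'tool_pos': array([ 0.24623953, -0.62773644,  0.23739357]), 'tool_rot': array([-6.43110914e-04,  8.26183995e-01, -5.63399317e-01, -8.95633029e-04]), 'force': array([-0.03344708,  0.1768065 , -0.6296878 ]), 'ft_torque': array([-0.02329022, -0.02338613, -0.02789257]), 'width': 0.08797865994224335}
top [0.414 0.055 1.173] [0.058, -0.697, 0.712, -0.06] 424.09276914326665Traceback (most recent call last):
  File "<stdin>", line 7, in <module>
  File "h.py", line 12, in onz
    o,d=ray(p,u,v); return o+d*(z-o[2])/d[2]
        ~~~^^^^^^^
  File "h.py", line 10, in ray
    d=np.linalg.inv(p['mtx'])@[u,v,1.]; return np.array(p['origin']),np.array(p['rotation'])@d
                                                                     ~~~~~~~~~~~~~~~~~~~~~~~^~
ValueError: matmul: Input operand 1 has a mismatch in its core dimension 0, with gufunc signature (n?,k),(k,m?)->(n?,m?) (size 3 is different from 4)
```

```bash
cat >> h.py <<'E'
def mat(q): return R.from_quat(q,scalar_first=True).as_matrix()
_s=snap
def snap(n,f=None):
    p=_s(n,f); q=dict(p)
    if n!='wrist': p['rotmat']=mat(p['rotation'])
    return p
E
sed -i "s/np.array(p\['rotation'\])/mat(p['rotation'])/" h.py
python3 - <<'E'
from h import *
for n in('top','side'):
    p=snap(n,n+'1.png'); print(n,np.round(p['origin'],3))
    for t,z in(('tip_box',0),('jaw_face',.03),('end_stop',.03),('fixture',0),('bottle',0),('tub',0),('marker',0)):
        for d in mark_of(p,t)[:3]:
            print(t,px(d),np.round(onz(p,d['centre'][0]*560,d['centre'][1]*420,z),4)[:2])
E
```

```text
top [0.414 0.055 1.173]
tip_box [248, 233, 0.77] [0.5431 0.1134]
tip_box [390, 260, 0.76] [ 0.4597 -0.2758]
tip_box [198, 194, 0.64] [0.6579 0.2525]
jaw_face [275, 181, 0.87] [0.6838 0.0342]
end_stop [198, 194, 0.95] [0.6512 0.2481]
fixture [240, 181, 0.67] [0.692  0.1348]
bottle [335, 205, 0.8] [ 0.6171 -0.1314]
bottle [274, 183, 0.44] [0.6827 0.0371]
tub [170, 205, 0.72] [0.6278 0.3319]
marker [174, 259, 0.72] [0.4755 0.3175]
side [0.531 0.507 0.944]
tip_box [334, 184, 0.91] [ 0.4771 -0.0788]
tip_box [348, 124, 0.84] [ 0.4607 -0.2804]
tip_box [298, 245, 0.78] [0.5444 0.1053]
jaw_face [247, 205, 0.82] [0.6804 0.0356]
end_stop [237, 288, 0.73] [0.6609 0.2416]
fixture [231, 247, 0.9] [0.7014 0.1381]
bottle [284, 158, 0.94] [ 0.617  -0.1358]
tub [249, 336, 0.8] [0.6187 0.3335]
marker [317, 340, 0.71] [0.4718 0.318 ]
marker [247, 204, 0.69] [0.6867 0.0172]
```

View pics/top1.png

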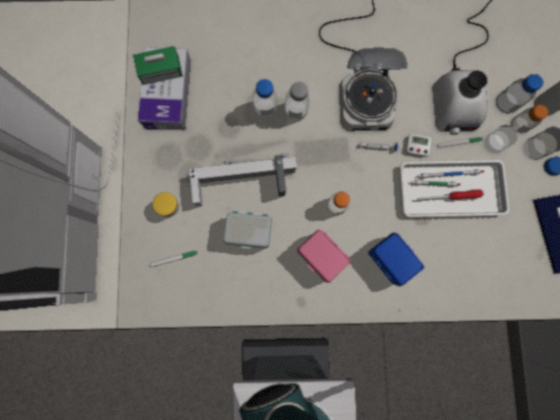

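View pics/side1.png

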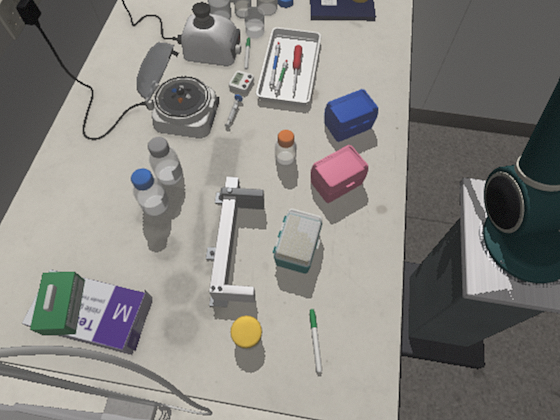

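```bash
python3 - <<'E'
import cv2
a=cv2.imread('pics/top1.png')[145:255,180:310]; b=cv2.imread('pics/side1.png')[170:310,200:335]
cv2.imwrite('pics/ct.png',cv2.resize(a,None,fx=6,fy=5.4,interpolation=2) if 0 else cv2.resize(a,None,fx=5,fy=5,interpolation=cv2.INTER_CUBIC))
cv2.imwrite('pics/cs.png',cv2.resize(b,None,fx=4,fy=4,interpolation=cv2.INTER_CUBIC))
E
```

```text
(no output)
```

View pics/ct.png

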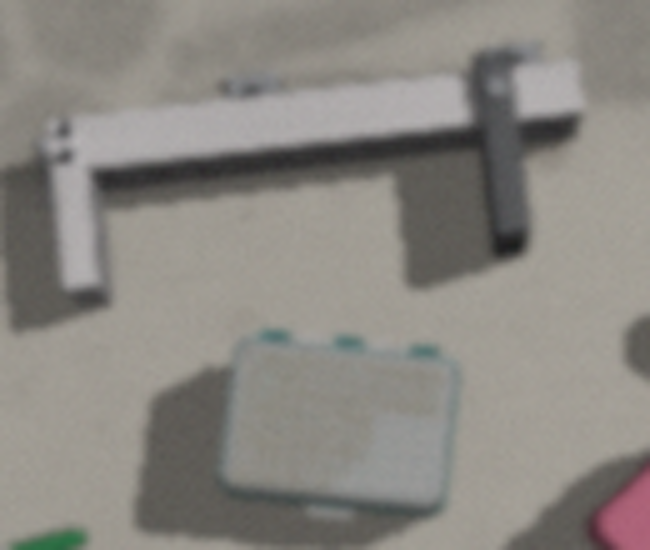

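View pics/cs.png

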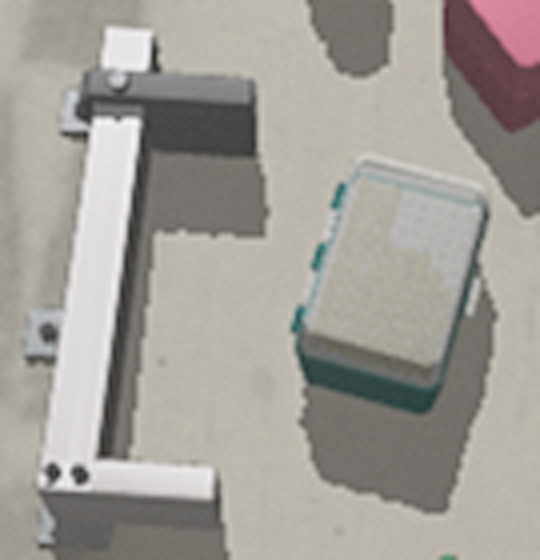

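```bash
python3 - <<'E'
from h import *
T=snap('top');S=snap('side')
t=lambda u,v:(u/5+180,v/5+145); s=lambda u,v:(u/4+200,v/4+170)
def sh(n,p,q,z): print(n,np.round(onz(p,*q,z)[:2],4))
sh('T rail fL',T,t(98,168),.06);sh('T rail fR',T,t(580,118),.06);sh('T rail bR',T,t(577,62),.06)
sh('T stop tip in',T,t(103,290),.06);sh('T stop tip out',T,t(64,290),.06); sh('T outer bL',T,t(46,122),.06)
sh('T jaw tip L',T,t(494,236),.073);sh('T jaw tip R',T,t(526,233),.073)
sh('S rail bR',S,s(106,28),.06);sh('S rail fR',S,s(154,29),.06);sh('S inner corner',S,s(98,460),.06);sh('S stop tip in',S,s(214,466),.06);sh('S stop tip out',S,s(217,497),.06)
sh('S jaw tip R',S,s(254,80),.073);sh('S jaw tip L',S,s(254,104),.073)
for n,p,c in(('T',T,[t(240,340),t(458,362),t(442,508),t(222,488)]),('S',S,[s(303,333),s(362,158),s(489,192),s(436,378)])):
    P=np.array([onz(p,*q,.083)[:2] for q in c]); print(n,np.round(P,4).tolist(),P.mean(0),
     [np.degrees(np.arctan2(-d[0],d[1])) for d in(P[0]-P[1],P[3]-P[2])],[np.linalg.norm(P[i]-P[i-1]) for i in range(4)])
E
```

```text
T rail fL [0.6866 0.2384]
T rail fR [ 0.709  -0.0221]
T rail bR [ 0.7404 -0.0214]
T stop tip in [0.6198 0.2353]
T stop tip out [0.6202 0.2561]
T outer bL [0.7127 0.2667]
T jaw tip L [0.6422 0.0264]
T jaw tip R [0.6434 0.0094]
S rail bR [ 0.7406 -0.0165]
S rail fR [ 0.7118 -0.0207]
S inner corner [0.685  0.2487]
S stop tip in [0.6234 0.2416]
S stop tip out [0.6186 0.2579]
S jaw tip R [0.6439 0.0115]
S jaw tip L [0.641  0.0275]
T [[0.5876, 0.1601], [0.5737, 0.0469], [0.4981, 0.0568], [0.5107, 0.1697]] [0.54248605 0.10839242] [np.float64(-7.007262305877052), np.float64(-6.376009594367646)] [np.float64(0.07748872452485576), np.float64(0.1140510087630595), np.float64(0.07623832569960537), np.float64(0.11365620242037859)]
S [[0.5879, 0.1679], [0.5729, 0.0572], [0.4991, 0.0665], [0.5138, 0.1813]] [0.54342748 0.11821023] [np.float64(-7.761123975905506), np.float64(-7.290637399852507)] [np.float64(0.07535620237728495), np.float64(0.11165752200110844), np.float64(0.0743385586098128), np.float64(0.11573387543907136)]
```

The teal-based clear-lid box at top (248,230) and side (298,240) is the one meant. The pink (324,256) and blue (396,260) boxes have the same shape but the wrong colour. The crop confirms the teal base with the three back hinges facing the rail.

Fixture origin is about (0.696, 0.138) with yaw +5.3°. The box is at about (0.543, 0.112) with yaw −7°. I'll go above the spot in front of the box with the tool's x along the fixture's −y.

```bash
python3 -m handwheel '[{"rot":[0,0,8],"dp":[0,0,0],"grip":-1},{"rot":[0,0,8],"dp":[0,0,0],"grip":-1},{"rot":[0,0,0],"dp":[-5.5,-2.15,0],"grip":-1},{"rot":[0,0,0],"dp":[-5.5,-2.15,0],"grip":-1},{"rot":[0,0,0],"dp":[-5.5,-2.15,0],"grip":-1},{"rot":[0,0,0],"dp":[-5.5,-2.15,0],"grip":-1},{"rot":[0,0,0],"dp":[-5.5,-2.15,0],"grip":-1},{"rot":[0,0,0],"dp":[-5.5,-2.15,0],"grip":-1}]'
python3 -m handwheel '[{"rot":[0,0,0],"dp":[-5.5,-2.15,0],"grip":-1},{"rot":[0,0,0],"dp":[-5.5,-2.15,0],"grip":-1},{"rot":[0,0,0],"dp":[-5.5,-2.15,0],"grip":-1},{"rot":[0,0,0],"dp":[-5.5,-2.15,0],"grip":-1},{"rot":[0,0,0],"dp":[-5.5,-2.15,0],"grip":-1},{"rot":[0,0,0],"dp":[-5.5,-2.15,0],"grip":-1},{"rot":[0,0,0],"dp":[-5.5,-2.15,0],"grip":-1},{"rot":[0,0,0],"dp":[0,0,0],"grip":-1}]'
cat >> h.py <<'E'
O=np.array([.696,.138]); PSI=np.radians(5.3)
F=np.array([[np.cos(PSI),-np.sin(PSI)],[np.sin(PSI),np.cos(PSI)]])
def tof(w): return F.T@(np.asarray(w)[:2]-O)
def fix():
    o=status.get_obs(); M=mat(o['tool_rot'])
    print('t',round(o['clock'],2),'TCP fix mm',np.round(tof(o['tool_pos'])*1e3,1),'z',round(o['tool_pos'][2]*1e3,1),'toolx deg in fix',round(np.degrees(np.arctan2(M[1,0],M[0,0])-PSI),1),'tilt',np.round(M[:,2],3),'F',np.round(o['force'],1))
E
python3 -c "from h import *;fix()"
```

```text
clock: 2.0
tool_pos: [0.344, -0.286, 0.239]
tool_rot: [-0.0, 0.74, -0.673, 0.0]
force: [0.3, 0.2, 0.7]
width: 0.088
clock: 3.0
tool_pos: [0.4577, 0.1133, 0.239]
tool_rot: [-0.0, 0.742, -0.671, -0.0]
force: [-1.1, -1.0, -0.6]
width: 0.0882
t 3.0 TCP fix mm [-239.6   -2.6] z 239.0 toolx deg in fix -89.5 tilt [ 0.     0.001 -1.   ] F [-1.1 -1.  -0.6]
```

```bash
cat >> h.py <<'E'
def wsnap(f=None):
    o=status.get_obs(); p=_s('wrist',f); Tc=np.array(p['tool_from_camera']); M=mat(o['tool_rot'])
    p['origin']=M@Tc[:3,3]+o['tool_pos']; Rm=M@Tc[:3,:3]
    p['rotation']=R.from_matrix(Rm).as_quat(scalar_first=True); return p
def marks(p,L=(('tip_box',0),('jaw_face',.03),('end_stop',.03),('fixture',0))):
    for t,z in L:
        for d in mark_of(p,t)[:1]:
            w=onz(p,d['centre'][0]*560,d['centre'][1]*420,z); print(t,px(d),np.round(w[:2],4),'fix mm',np.round(tof(w)*1e3,1))
E
python3 -c "
from h import *
p=wsnap('w1.png');print(p['origin']);marks(p)"
```

```text
[0.53774983 0.1222802  0.38486223]
tip_box [448, 175, 0.79] [ 0.4787 -0.0854] fix mm [-237.1 -202.4]
```

View pics/w1.png

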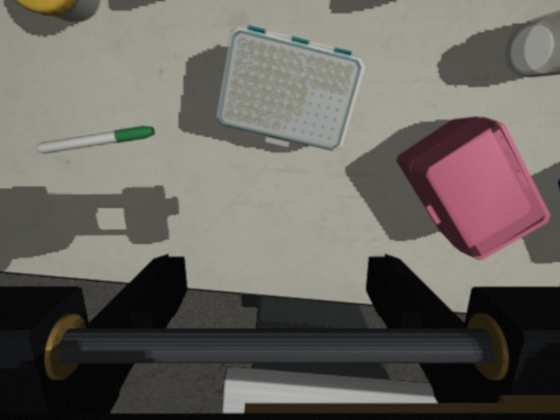

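```bash
python3 - <<'E'
from h import *
p=wsnap()
P=np.array([onz(p,*q,.083)[:2] for q in[(236,27),(362,68),(337,148),(222,118)]])
f=np.array([tof(w) for w in P])*1e3; print(f.round(1).tolist(),f.mean(0),[np.degrees(np.arctan2(-d[0],d[1])) for d in(f[0]-f[1],f[3]-f[2])])
w=onz(p,277,142,.05);print('tab',tof(w)*1e3)
E
```

```text
[[-102.3, 25.9], [-132.7, -77.9], [-198.8, -60.7], [-173.0, 40.6]] [-151.69033087  -18.03415443] [np.float64(-16.347924742585608), np.float64(-14.28125066126678)]
tab [-197.15367522   -7.3143589 ]
```

```bash
python3 -m handwheel '[{"rot":[0,0,0.5],"dp":[1.2,0,2],"grip":-1},{"rot":[0,0,0],"dp":[0,0,4],"grip":-1},{"rot":[0,0,0],"dp":[0,0,4],"grip":-1},{"rot":[0,0,0],"dp":[0,0,4],"grip":-1},{"rot":[0,0,0],"dp":[0,0,3.5],"grip":-1},{"rot":[0,0,0],"dp":[0,0,2],"grip":-1},{"rot":[0,0,0],"dp":[0,0,1.2],"grip":-1},{"rot":[0,0,0],"dp":[0,-0.5,0],"grip":-1}]'
python3 -c "from h import *;fix()"
python3 -m handwheel '[{"rot":[0,0,0],"dp":[0,-0.6,0],"grip":-1},{"rot":[0,0,0],"dp":[0,-0.6,0],"grip":-1},{"rot":[0,0,0],"dp":[0,-0.6,0],"grip":-1},{"rot":[0,0,0],"dp":[0,-0.6,0],"grip":-1},{"rot":[0,0,0],"dp":[0,-0.6,0],"grip":-1},{"rot":[0,0,0],"dp":[0,-0.6,0],"grip":-1},{"rot":[0,0,0],"dp":[0,-0.6,0],"grip":-1},{"rot":[0,0,0],"dp":[0,-0.4,0],"grip":-1}]'
python3 -c "
from h import *
fix();p=snap('side','s2.png');marks(p);p=snap('top','t2.png');marks(p)
import cv2
b=cv2.imread('pics/s2.png')[160:310,200:370];cv2.imwrite('pics/s2c.png',cv2.resize(b,None,fx=4,fy=4,interpolation=2))"
```

```text
clock: 4.3
tool_pos: [0.4627, 0.0974, 0.0312]
tool_rot: [0.001, 0.736, -0.677, -0.001]
force: [-0.2, -0.1, -0.5]
width: 0.088
t 4.3 TCP fix mm [-236.1  -18.8] z 31.2 toolx deg in fix -90.5 tilt [-0.002 -0.    -1.   ] F [-0.2 -0.1 -0.5]
clock: 5.3
tool_pos: [0.5094, 0.1024, 0.0315]
tool_rot: [0.0, 0.737, -0.676, -0.0]
force: [-1.7, 0.6, 1.3]
width: 0.0883
t 5.3 TCP fix mm [-189.1  -18.2] z 31.5 toolx deg in fix -90.4 tilt [-0.  0. -1.] F [-1.7  0.6  1.3]
tip_box [291, 247, 0.71] [0.5612 0.1142] fix mm [-136.4  -11.2]
jaw_face [250, 202, 0.83] [0.6752 0.0271] fix mm [ -30.9 -108.5]
end_stop [239, 287, 0.71] [0.6574 0.2389] fix mm [-29.1 104. ]
fixture [231, 248, 0.78] [0.7001 0.1392] fix mm [4.2 0.8]
tip_box [319, 258, 0.86] [ 0.4714 -0.0812] fix mm [-243.9 -197.5]
jaw_face [276, 184, 0.68] [0.6755 0.0323] fix mm [ -30.2 -103.3]
end_stop [200, 192, 0.91] [0.6566 0.2426] fix mm [-29.5 107.8]
fixture [240, 176, 0.81] [0.7054 0.1325] fix mm [ 8.8 -6.4]
```

View pics/s2c.png

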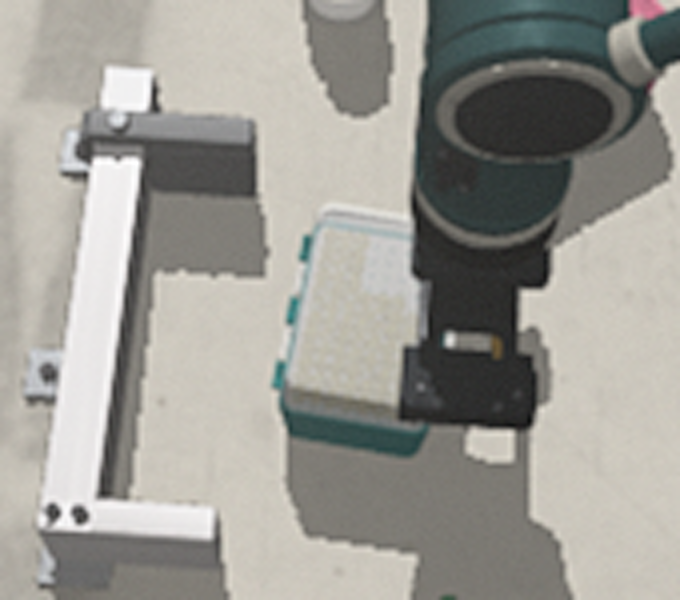

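```bash
python3 -m handwheel '[{"rot":[0,0,-0.4],"dp":[0,-0.3,0],"grip":-1},{"rot":[0,0,0],"dp":[0,-0.3,0],"grip":-1},{"rot":[0,0,0],"dp":[0,-0.3,0],"grip":-1},{"rot":[0,0,0],"dp":[0,-0.3,0],"grip":-1},{"rot":[0,0,0],"dp":[0,-0.3,0],"grip":-1},{"rot":[0,0,0],"dp":[0,-0.3,0],"grip":-1},{"rot":[0,0,0],"dp":[0,-0.2,0],"grip":-1},{"rot":[0,0,0],"dp":[0,0,0],"grip":-1}]'
python3 -c "from h import *;fix()"
python3 -m handwheel '[{"rot":[0,0,0],"dp":[0,1,0],"grip":-1},{"rot":[0,0,0],"dp":[0,2,-2],"grip":-1},{"rot":[0,0,0],"dp":[0,1,-4],"grip":1},{"rot":[0,0,0],"dp":[0,0,-4],"grip":1},{"rot":[0,0,0],"dp":[4,-1,0],"grip":1},{"rot":[0,0,0],"dp":[4,-2.5,0],"grip":1},{"rot":[0,0,0],"dp":[3,-2.5,0],"grip":1},{"rot":[0,0,0],"dp":[0,0,0],"grip":1}]'
python3 - <<'E'
from h import *
fix();a=snap('side');marks(a);b=snap('top');marks(b)
i=lambda p,y,x,h,w:cv2.resize(p['pixels'][y:y+h,x:x+w,::-1],None,fx=3.5,fy=3.5,interpolation=2)
cv2.imwrite('pics/c3.png',np.hstack([i(a,180,210,130,110),i(b,150,185,130,115)]))
E
```

```text
clock: 6.8
tool_pos: [0.5295, 0.1041, 0.0317]
tool_rot: [-0.0, 0.739, -0.674, 0.0]
force: [0.1, -0.1, -0.5]
width: 0.0882
t 6.8 TCP fix mm [-168.9  -18.4] z 31.7 toolx deg in fix -90.0 tilt [ 0.001  0.    -1.   ] F [ 0.1 -0.1 -0.5]
clock: 7.8
tool_pos: [0.5606, -0.0054, 0.1322]
tool_rot: [-0.001, 0.738, -0.675, 0.001]
force: [-1.2, -0.2, -0.5]
width: 0.0301
t 7.8 TCP fix mm [-148.1 -130.2] z 132.2 toolx deg in fix -90.1 tilt [ 0.002 -0.    -1.   ] F [-1.2 -0.2 -0.5]
tip_box [283, 244, 0.77] [0.581  0.1098] fix mm [-117.1  -17.5]
jaw_face [247, 202, 0.93] [0.6829 0.0271] fix mm [ -23.3 -109.2]
fixture [233, 249, 0.73] [0.6946 0.1426] fix mm [-1.   4.7]
tip_box [244, 221, 0.7] [0.5767 0.1239] fix mm [-120.1   -3. ]
jaw_face [336, 207, 0.67] [ 0.6076 -0.1306] fix mm [-112.8 -259.3]
end_stop [199, 191, 0.92] [0.6585 0.2447] fix mm [-27.5 109.7]
fixture [241, 181, 0.67] [0.691  0.1323] fix mm [-5.5 -5.2]
```

View pics/c3.png

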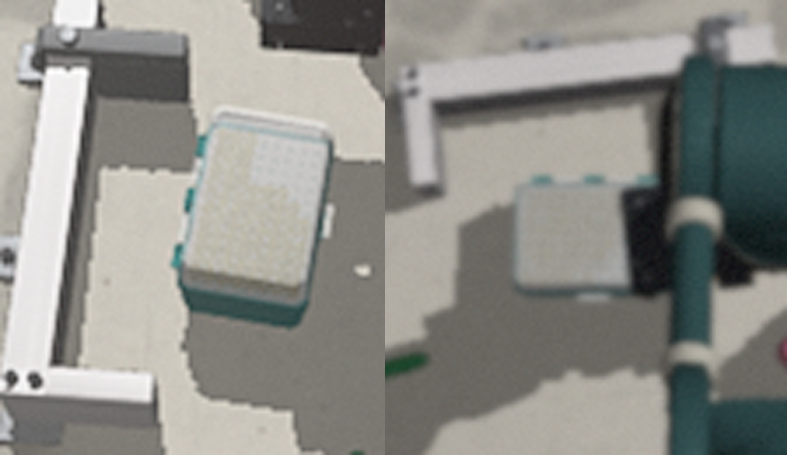

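```bash
python3 - <<'E'
from h import *
a=snap('side');b=snap('top')
s=lambda u,v:(u/3.5+210,v/3.5+180); t=lambda u,v:((u-385)/3.5+185,v/3.5+150)
f=np.array([tof(onz(a,*s(*q),.083))*1e3 for q in[(187,268),(215,118),(331,128),(302,287)]])
print(f.round(1).tolist(),f.mean(0),[np.degrees(np.arctan2(-d[0],d[1])) for d in(f[0]-f[1],f[3]-f[2])])
for q in[(518,185),(515,290),(625,185),(630,293)]: print(tof(onz(b,*t(*q),.083))*1e3)
E
```

```text
[[-79.0, 49.3], [-87.7, -55.0], [-162.8, -53.6], [-150.1, 56.3]] [-119.92040808   -0.71389453] [np.float64(-4.767768190351063), np.float64(-6.587546649285735)]
[-77.7440531   42.44541246]
[-155.88466024   52.10068118]
[-86.76278446 -36.92413752]
[-167.67768279  -31.95962379]
```

```bash
python3 -m handwheel '[{"rot":[0,0,0],"dp":[-2.7,-3.3,0],"grip":1},{"rot":[0,0,0],"dp":[0,0,2.5],"grip":1},{"rot":[0,0,0],"dp":[0,0,2.5],"grip":1},{"rot":[0,0,0],"dp":[0,0,2.5],"grip":1},{"rot":[0,0,0],"dp":[0,0,2.5],"grip":1},{"rot":[0,0,0],"dp":[-0.5,0,0],"grip":1},{"rot":[0,0,0],"dp":[-0.6,0,0],"grip":1},{"rot":[0,0,0],"dp":[-0.6,0,0],"grip":1}]'
python3 -c "from h import *;fix()"
```

```text
clock: 9.4
tool_pos: [0.5892, 0.0438, 0.0332]
tool_rot: [-0.001, 0.739, -0.673, 0.001]
force: [0.3, -1.9, -0.3]
width: 0.0002
t 9.4 TCP fix mm [-115.1  -84. ] z 33.2 toolx deg in fix -90.0 tilt [ 0.003  0.    -1.   ] F [ 0.3 -1.9 -0.3]
```

```bash
python3 -m handwheel '[{"rot":[0,0,0],"dp":[-0.6,0,0],"grip":1},{"rot":[0,0,0],"dp":[-0.6,0,0],"grip":1},{"rot":[0,0,0],"dp":[-0.6,0,0],"grip":1},{"rot":[0,0,0],"dp":[-0.6,0,0],"grip":1},{"rot":[0,0,0],"dp":[-0.6,0,0],"grip":1},{"rot":[0,0,0],"dp":[-0.6,0,0],"grip":1},{"rot":[0,0,0],"dp":[-0.6,0,0],"grip":1},{"rot":[0,0,0],"dp":[-0.2,0,0],"grip":1}]'
python3 -c "from h import *;fix()"
python3 -m handwheel '[{"rot":[0,0,0],"dp":[1.5,0,0],"grip":1},{"rot":[0,0,0],"dp":[1,0,-5],"grip":1},{"rot":[0,0,0],"dp":[0,3,-5],"grip":-1},{"rot":[0,0,0],"dp":[0,5,0],"grip":-1},{"rot":[0,0,0],"dp":[-5,3.5,0],"grip":-1},{"rot":[0,0,0],"dp":[-5,0,0],"grip":-1},{"rot":[0,0,0],"dp":[0,0,0],"grip":-1},{"rot":[0,0,0],"dp":[0,0,0],"grip":-1}]'
python3 - <<'E'
from h import *
fix();a=snap('side');marks(a);b=wsnap();c=snap('top');marks(c)
i=lambda p,y,x,h,w,s:cv2.resize(p['pixels'][y:y+h,x:x+w,::-1],None,fx=s,fy=s,interpolation=2)
A=i(a,180,210,130,110,3.2);B=b['pixels'][0:300,:420,::-1];H=A.shape[0]
B=cv2.copyMakeBorder(B,0,H-300,0,0,0);cv2.imwrite('pics/c4.png',np.hstack([A,B]))
E
```

```text
clock: 10.4
tool_pos: [0.5838, 0.0875, 0.0317]
tool_rot: [0.0, 0.739, -0.673, -0.0]
force: [1.6, -4.0, 3.1]
width: 0.0007
t 10.4 TCP fix mm [-116.4  -39.9] z 31.7 toolx deg in fix -90.0 tilt [-0. -0. -1.] F [ 1.6 -4.   3.1]
clock: 11.4
tool_pos: [0.462, 0.1506, 0.1311]
tool_rot: [0.001, 0.739, -0.673, -0.0]
force: [0.1, -0.6, 0.9]
width: 0.0581
t 11.4 TCP fix mm [-231.9   34.2] z 131.1 toolx deg in fix -89.9 tilt [-0.001 -0.    -1.   ] F [ 0.1 -0.6  0.9]
tip_box [348, 127, 0.93] [ 0.4594 -0.2675] fix mm [-273.1 -381.9]
jaw_face [248, 204, 0.8] [0.679  0.0317] fix mm [ -26.7 -104.2]
end_stop [242, 289, 0.96] [0.6497 0.2431] fix mm [-36.4 108.9]
fixture [229, 250, 0.6] [0.7035 0.146 ] fix mm [8.2 7.3]
tip_box [230, 225, 0.77] [0.566  0.1631] fix mm [-127.1   37. ]
jaw_face [276, 180, 0.84] [0.6846 0.0335] fix mm [ -21. -103.]
end_stop [201, 194, 0.69] [0.6507 0.2404] fix mm [-35.6 106.1]
fixture [239, 184, 0.6] [0.6831 0.1355] fix mm [-13.1  -1.3]
```

View pics/c4.png

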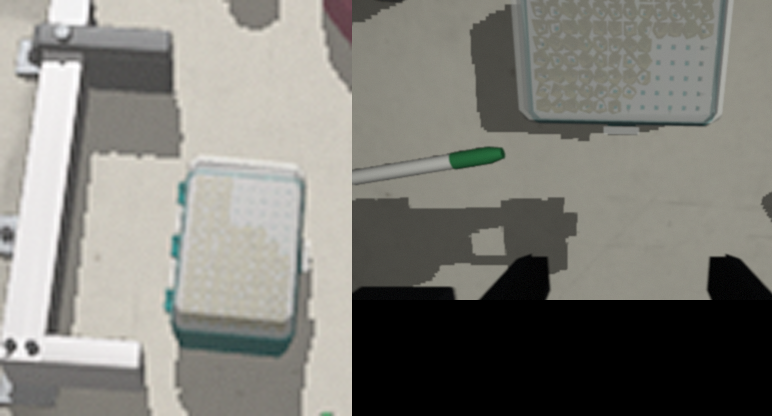

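```bash
python3 -m handwheel '[{"rot":[0,0,0],"dp":[-0.4,0,3],"grip":-1},{"rot":[0,0,0],"dp":[0,0,3],"grip":-1},{"rot":[0,0,0],"dp":[0,0,2.5],"grip":-1},{"rot":[0,0,0],"dp":[0,0,1.4],"grip":-1},{"rot":[0,0,0],"dp":[0,-1.5,0],"grip":-1},{"rot":[0,0,0],"dp":[0,-1.5,0],"grip":-1},{"rot":[0,0,0],"dp":[0,-1,0],"grip":-1},{"rot":[0,0,0],"dp":[0,-0.7,0],"grip":-1}]'
python3 -m handwheel '[{"rot":[0,0,0],"dp":[0,-0.7,0],"grip":-1},{"rot":[0,0,0],"dp":[0,-0.7,0],"grip":-1},{"rot":[0,0,0],"dp":[0,-0.7,0],"grip":-1},{"rot":[0,0,0],"dp":[0,-0.7,0],"grip":-1},{"rot":[0,0,0],"dp":[0,-0.7,0],"grip":-1},{"rot":[0,0,0],"dp":[0,-0.7,0],"grip":-1},{"rot":[0,0,0],"dp":[0,-0.7,0],"grip":-1},{"rot":[0,0,0],"dp":[0,-0.5,0],"grip":-1}]'
python3 -c "from h import *;fix()"
```

```text
clock: 12.95
tool_pos: [0.5106, 0.1597, 0.0336]
tool_rot: [-0.001, 0.739, -0.674, 0.0]
force: [1.0, -0.3, 0.2]
width: 0.0884
clock: 13.95
tool_pos: [0.5632, 0.1645, 0.0327]
tool_rot: [-0.0, 0.739, -0.674, 0.0]
force: [-1.9, 1.0, 0.2]
width: 0.088
t 13.95 TCP fix mm [-129.8   38.6] z 32.7 toolx deg in fix -90.0 tilt [ 0.  0. -1.] F [-1.9  1.   0.2]
```

```bash
python3 -m handwheel '[{"rot":[0,0,0],"dp":[0,-0.5,0],"grip":-1},{"rot":[0,0,0],"dp":[0,-0.4,0],"grip":-1},{"rot":[0,0,0],"dp":[0,-0.4,0],"grip":-1},{"rot":[0,0,0],"dp":[0,-0.4,0],"grip":-1},{"rot":[0,0,0],"dp":[0,-0.3,0],"grip":-1},{"rot":[0,0,0],"dp":[0,-0.2,0],"grip":-1},{"rot":[0,0,0],"dp":[0,-0.2,0],"grip":-1},{"rot":[0,0,0],"dp":[0,0,0],"grip":-1}]'
python3 -c "from h import *;fix()"
```

```text
clock: 14.95
tool_pos: [0.5868, 0.1667, 0.0327]
tool_rot: [-0.0, 0.739, -0.674, 0.0]
force: [-0.6, -0.2, -0.3]
width: 0.0879
t 14.95 TCP fix mm [-106.1   38.6] z 32.7 toolx deg in fix -90.0 tilt [ 0.  0. -1.] F [-0.6 -0.2 -0.3]
```

```bash
python3 -m handwheel '[{"rot":[0,0,0],"dp":[0,-0.1,0],"grip":-1},{"rot":[0,0,0],"dp":[0,-0.1,0],"grip":-1},{"rot":[0,0,0],"dp":[0,-0.1,0],"grip":-1},{"rot":[0,0,0],"dp":[0,-0.1,0],"grip":-1},{"rot":[0,0,0],"dp":[0,-0.1,0],"grip":-1},{"rot":[0,0,0],"dp":[0,0,0],"grip":-1},{"rot":[0,0,0],"dp":[0,0,0],"grip":-1},{"rot":[0,0,0],"dp":[0,0,0],"grip":-1}]'
python3 -c "
from h import *
fix()
a=snap('side');cv2.imwrite('pics/c5.png',cv2.resize(a['pixels'][180:310,210:340,::-1],None,fx=4.5,fy=4.5,interpolation=2))"
```

```text
clock: 15.95
tool_pos: [0.5917, 0.1671, 0.0328]
tool_rot: [-0.0, 0.739, -0.674, 0.0]
force: [-0.8, 0.4, -0.1]
width: 0.0881
t 15.95 TCP fix mm [-101.2   38.6] z 32.8 toolx deg in fix -90.0 tilt [ 0.  0. -1.] F [-0.8  0.4 -0.1]
```

View pics/c5.png

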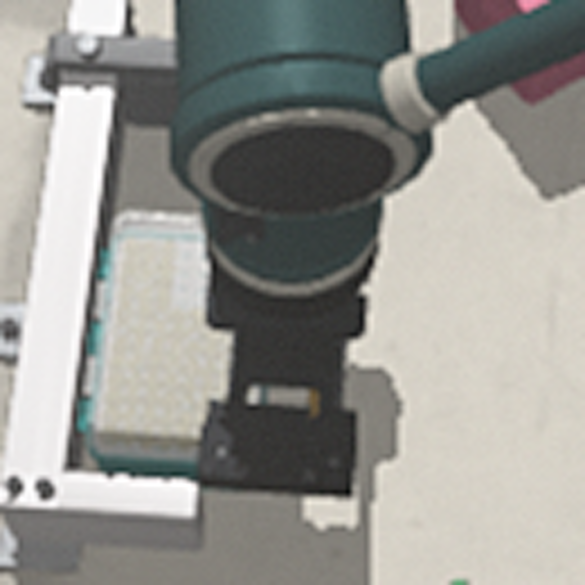

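Box is inside the fixture with its hinges close to the rail, but the force shows no rail contact yet, so I'll keep going.

```bash
python3 -m handwheel '[{"rot":[0,0,0],"dp":[0,-0.1,0],"grip":-1},{"rot":[0,0,0],"dp":[0,-0.1,0],"grip":-1},{"rot":[0,0,0],"dp":[0,-0.1,0],"grip":-1},{"rot":[0,0,0],"dp":[0,-0.1,0],"grip":-1},{"rot":[0,0,0],"dp":[0,0,0],"grip":-1},{"rot":[0,0,0],"dp":[0,0,0],"grip":-1},{"rot":[0,0,0],"dp":[0,0,0],"grip":-1},{"rot":[0,0,0],"dp":[0,0,0],"grip":-1}]'
python3 -c "
from h import *
fix()"
```

```text
clock: 17.0
tool_pos: [0.5957, 0.1675, 0.0328]
tool_rot: [-0.0, 0.739, -0.674, 0.0]
force: [0.6, -0.5, 0.1]
width: 0.0881
t 17.0 TCP fix mm [-97.2  38.7] z 32.8 toolx deg in fix -90.0 tilt [ 0.  0. -1.] F [ 0.6 -0.5  0.1]
```

```bash
python3 -m handwheel '[{"rot":[0,0,0],"dp":[0,-0.1,0],"grip":-1},{"rot":[0,0,0],"dp":[0,-0.1,0],"grip":-1},{"rot":[0,0,0],"dp":[0,-0.1,0],"grip":-1},{"rot":[0,0,0],"dp":[0,-0.1,0],"grip":-1},{"rot":[0,0,0],"dp":[0,0,0],"grip":-1},{"rot":[0,0,0],"dp":[0,0,0],"grip":-1},{"rot":[0,0,0],"dp":[0,0,0],"grip":-1},{"rot":[0,0,0],"dp":[0,0,0],"grip":-1}]'
python3 -c "
from h import *
fix()"
```

```text
clock: 18.0
tool_pos: [0.5982, 0.1677, 0.0326]
tool_rot: [0.001, 0.739, -0.674, -0.001]
force: [-5.2, -0.5, 4.4]
width: 0.0883
t 18.0 TCP fix mm [-94.6  38.6] z 32.6 toolx deg in fix -90.0 tilt [-0.003 -0.    -1.   ] F [-5.2 -0.5  4.4]
```

```bash
python3 -m handwheel '[{"rot":[0,0,0],"dp":[0,-0.1,0],"grip":-1},{"rot":[0,0,0],"dp":[0,-0.1,0],"grip":-1},{"rot":[0,0,0],"dp":[0,0,0],"grip":-1},{"rot":[0,0,0],"dp":[0,0,0],"grip":-1},{"rot":[0,0,0],"dp":[0,0,0],"grip":-1},{"rot":[0,0,0],"dp":[0,0,0],"grip":-1},{"rot":[0,0,0],"dp":[0,0,0],"grip":-1},{"rot":[0,0,0],"dp":[0,0,0],"grip":-1}]'
python3 -c "
from h import *
fix();print(status.get_obs()['ft_torque'])"
```

```text
clock: 19.0
tool_pos: [0.5983, 0.1678, 0.0326]
tool_rot: [0.003, 0.739, -0.674, -0.002]
force: [-10.8, 0.3, 8.6]
width: 0.0879
t 19.0 TCP fix mm [-94.5  38.7] z 32.6 toolx deg in fix -90.0 tilt [-0.007 -0.001 -1.   ] F [-10.8   0.3   8.6]
[-0.12266784  1.59301899 -0.05354023]
```

```bash
python3 -m handwheel '[{"rot":[0,0,0],"dp":[0,1.5,0],"grip":-1},{"rot":[0,0,0],"dp":[0,2.0,-2],"grip":-1},{"rot":[0,0,0],"dp":[0,0,-4],"grip":1},{"rot":[0,0,0],"dp":[0,0,-4],"grip":1},{"rot":[0,0,0],"dp":[5,-2,0],"grip":1},{"rot":[0,0,0],"dp":[5,-3,0],"grip":1},{"rot":[0,0,0],"dp":[0,-2.8,0],"grip":1},{"rot":[0,0,0],"dp":[0,0,0],"grip":1}]'
python3 -c "
from h import *
fix();p=wsnap('w6.png');q=snap('side');cv2.imwrite('pics/s6.png',cv2.resize(q['pixels'][180:310,210:340,::-1],None,fx=4.5,fy=4.5,interpolation=2));marks(q)"
```

```text
clock: 20.0
tool_pos: [0.6555, 0.0717, 0.133]
tool_rot: [-0.001, 0.739, -0.674, 0.001]
force: [-0.0, -1.0, -0.8]
width: 0.0304
t 20.0 TCP fix mm [-46.5 -62.3] z 133.0 toolx deg in fix -90.1 tilt [ 0.003  0.    -1.   ] F [-0.  -1.  -0.8]
tip_box [346, 126, 0.95] [ 0.4648 -0.2722] fix mm [-268.1 -387.1]
end_stop [239, 287, 0.61] [0.6585 0.2389] fix mm [-28.  103.9]
fixture [234, 250, 0.6] [0.6933 0.1443] fix mm [-2.1  6.5]
```

View pics/s6.png

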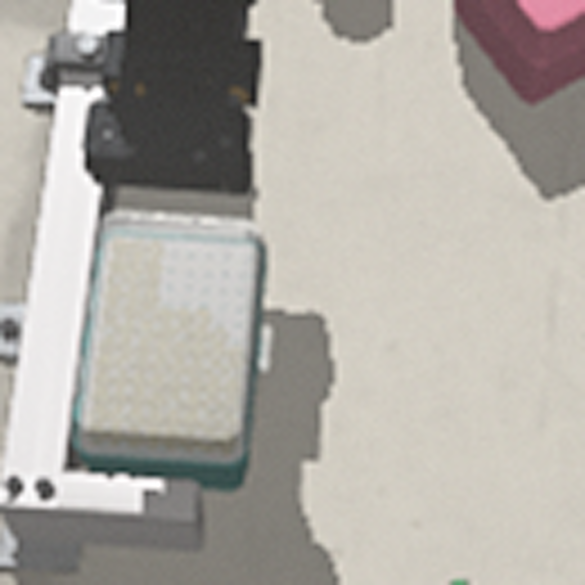

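Back edge lies along the rail (from (75,435) to (105,220) in the crop), with a small gap to the end stop. Next is the push left.

```bash
python3 -m handwheel '[{"rot":[0,0,0],"dp":[0,0,1],"grip":1},{"rot":[0,0,0],"dp":[0,0,2],"grip":1},{"rot":[0,0,0],"dp":[0,0,2.5],"grip":1},{"rot":[0,0,0],"dp":[0,0,2.5],"grip":1},{"rot":[0,0,0],"dp":[0,0,2],"grip":1},{"rot":[0,0,0],"dp":[-0.5,0,0],"grip":1},{"rot":[0,0,0],"dp":[-0.5,0,0],"grip":1},{"rot":[0,0,0],"dp":[-0.5,0,0],"grip":1}]'
python3 -c "from h import *;fix()"
python3 -m handwheel '[{"rot":[0,0,0],"dp":[-0.3,0,0],"grip":1},{"rot":[0,0,0],"dp":[-0.3,0,0],"grip":1},{"rot":[0,0,0],"dp":[-0.3,0,0],"grip":1},{"rot":[0,0,0],"dp":[-0.3,0,0],"grip":1},{"rot":[0,0,0],"dp":[-0.1,0,0],"grip":1},{"rot":[0,0,0],"dp":[0,0,0],"grip":1},{"rot":[0,0,0],"dp":[0,0,0],"grip":1},{"rot":[0,0,0],"dp":[0,0,0],"grip":1}]'
python3 -c "from h import *;fix()"
```

```text
clock: 21.3
tool_pos: [0.6533, 0.088, 0.0341]
tool_rot: [-0.001, 0.739, -0.673, 0.001]
force: [0.0, 0.4, -0.1]
width: 0.0005
t 21.3 TCP fix mm [-47.1 -45.8] z 34.1 toolx deg in fix -90.0 tilt [ 0.003  0.    -1.   ] F [ 0.   0.4 -0.1]
clock: 22.3
tool_pos: [0.6512, 0.0998, 0.0331]
tool_rot: [0.0, 0.739, -0.674, 0.0]
force: [-1.1, -4.4, 4.6]
width: 0.0004
t 22.3 TCP fix mm [-48.1 -33.9] z 33.1 toolx deg in fix -90.0 tilt [ 0. -0. -1.] F [-1.1 -4.4  4.6]
```

```bash
python3 -m handwheel '[{"rot":[0,0,0],"dp":[-0.1,0,0],"grip":1},{"rot":[0,0,0],"dp":[-0.1,0,0],"grip":1},{"rot":[0,0,0],"dp":[-0.1,0,0],"grip":1},{"rot":[0,0,0],"dp":[-0.1,0,0],"grip":1},{"rot":[0,0,0],"dp":[0,0,0],"grip":1},{"rot":[0,0,0],"dp":[0,0,0],"grip":1},{"rot":[0,0,0],"dp":[0,0,0],"grip":1},{"rot":[0,0,0],"dp":[0,0,0],"grip":1}]'
python3 -c "from h import *;fix()"
```

```text
clock: 23.3
tool_pos: [0.6508, 0.1037, 0.0331]
tool_rot: [0.0, 0.739, -0.674, 0.0]
force: [-1.0, -5.4, 4.5]
width: 0.0006
t 23.3 TCP fix mm [-48.2 -30. ] z 33.1 toolx deg in fix -90.0 tilt [ 0.    -0.001 -1.   ] F [-1.  -5.4  4.5]
```

```bash
python3 -m handwheel '[{"rot":[0,0,0],"dp":[-0.1,0,0],"grip":1},{"rot":[0,0,0],"dp":[-0.1,0,0],"grip":1},{"rot":[0,0,0],"dp":[-0.1,0,0],"grip":1},{"rot":[0,0,0],"dp":[-0.1,0,0],"grip":1},{"rot":[0,0,0],"dp":[0,0,0],"grip":1},{"rot":[0,0,0],"dp":[0,0,0],"grip":1},{"rot":[0,0,0],"dp":[0,0,0],"grip":1},{"rot":[0,0,0],"dp":[0,0,0],"grip":1}]'
python3 -c "from h import *;fix()"
```

```text
clock: 24.3
tool_pos: [0.6507, 0.1044, 0.0332]
tool_rot: [0.002, 0.739, -0.673, 0.002]
force: [-1.1, -15.1, 6.3]
width: 0.0003
t 24.3 TCP fix mm [-48.2 -29.3] z 33.2 toolx deg in fix -90.0 tilt [ 0.    -0.005 -1.   ] F [ -1.1 -15.1   6.3]
```

Firm against the end stop, where predicted. Next I reseat the box against the rail from the front.

```bash
python3 -m handwheel '[{"rot":[0,0,0],"dp":[1.5,0,0],"grip":1},{"rot":[0,0,0],"dp":[1,0,-4],"grip":1},{"rot":[0,0,0],"dp":[0,0,-6],"grip":-1},{"rot":[0,0,0],"dp":[-3,4,0],"grip":-1},{"rot":[0,0,0],"dp":[-4,4,0],"grip":-1},{"rot":[0,0,0],"dp":[-2.5,1,0],"grip":-1},{"rot":[0,0,0],"dp":[0,0,0],"grip":-1},{"rot":[0,0,0],"dp":[0,0,0],"grip":-1}]'
python3 -c "from h import *;fix()"
python3 -m handwheel '[{"rot":[0,0,0],"dp":[0,0,2],"grip":-1},{"rot":[0,0,0],"dp":[0,0,3],"grip":-1},{"rot":[0,0,0],"dp":[0,0,3],"grip":-1},{"rot":[0,0,0],"dp":[0,0,2],"grip":-1},{"rot":[0,0,0],"dp":[0,-1,0],"grip":-1},{"rot":[0,0,0],"dp":[0,-1,0],"grip":-1},{"rot":[0,0,0],"dp":[0,-0.5,0],"grip":-1},{"rot":[0,0,0],"dp":[0,0,0],"grip":-1}]'
python3 -c "from h import *;fix()"
```

```text
clock: 25.3
tool_pos: [0.5545, 0.1696, 0.1326]
tool_rot: [-0.0, 0.739, -0.673, 0.0]
force: [-0.4, 0.3, -0.2]
width: 0.0586
t 25.3 TCP fix mm [-138.    44.6] z 132.6 toolx deg in fix -90.0 tilt [ 0.  0. -1.] F [-0.4  0.3 -0.2]
clock: 26.3
tool_pos: [0.5806, 0.1723, 0.034]
tool_rot: [-0.001, 0.739, -0.674, 0.001]
force: [-1.2, -0.9, 0.6]
width: 0.0883
t 26.3 TCP fix mm [-111.7   44.8] z 34.0 toolx deg in fix -90.0 tilt [ 0.002  0.001 -1.   ] F [-1.2 -0.9  0.6]
```

```bash
python3 -m handwheel '[{"rot":[0,0,0],"dp":[0,-0.6,0],"grip":-1},{"rot":[0,0,0],"dp":[0,-0.6,0],"grip":-1},{"rot":[0,0,0],"dp":[0,-0.2,0],"grip":-1},{"rot":[0,0,0],"dp":[0,-0.2,0],"grip":-1},{"rot":[0,0,0],"dp":[0,-0.2,0],"grip":-1},{"rot":[0,0,0],"dp":[0,-0.2,0],"grip":-1},{"rot":[0,0,0],"dp":[0,0,0],"grip":-1},{"rot":[0,0,0],"dp":[0,0,0],"grip":-1}]'
python3 -c "from h import *;fix()"
```

```text
clock: 27.3
tool_pos: [0.5977, 0.1738, 0.0324]
tool_rot: [0.001, 0.739, -0.673, -0.001]
force: [-5.4, -0.6, 4.3]
width: 0.0883
t 27.3 TCP fix mm [-94.6  44.7] z 32.4 toolx deg in fix -90.0 tilt [-0.002 -0.    -1.   ] F [-5.4 -0.6  4.3]
```

```bash
python3 -m handwheel '[{"rot":[0,0,0],"dp":[0,1.5,0],"grip":-1},{"rot":[0,0,0],"dp":[0,2,-3],"grip":-1},{"rot":[0,0,0],"dp":[0,0,-6],"grip":1},{"rot":[0,0,0],"dp":[4,-2,-2],"grip":1},{"rot":[0,0,0],"dp":[5,-2.5,0],"grip":1},{"rot":[0,0,0],"dp":[5,-2.5,0],"grip":1},{"rot":[0,0,0],"dp":[5,-2,0],"grip":1},{"rot":[0,0,0],"dp":[1.3,-1,0],"grip":1}]'
python3 - <<'E'
from h import *
fix();a=snap('side');marks(a)
b=snap('top')
i=lambda p,y,x,h,w,s:cv2.resize(p['pixels'][y:y+h,x:x+w,::-1],None,fx=s,fy=s,interpolation=2)
cv2.imwrite('pics/c7.png',np.hstack([i(a,140,210,170,100,3.5),i(b,130,180,170,128,3.5)][:2])[:600,:800])
E
```

```text
clock: 28.3
tool_pos: [0.6834, -0.0254, 0.1427]
tool_rot: [-0.0, 0.738, -0.675, 0.001]
force: [0.0, 0.6, -0.5]
width: 0.0301
t 28.3 TCP fix mm [ -27.7 -161.5] z 142.7 toolx deg in fix -90.2 tilt [ 0.002 -0.001 -1.   ] F [ 0.   0.6 -0.5]
tip_box [337, 182, 0.71] [ 0.4705 -0.0867] fix mm [-245.3 -202.9]
jaw_face [246, 200, 0.59] [0.6874 0.0214] fix mm [ -19.4 -115.3]
end_stop [237, 287, 0.9] [0.6626 0.2394] fix mm [-23.9 104. ]
fixture [232, 248, 0.79] [0.6994 0.1393] fix mm [3.5 1. ]
```

View pics/c7.png

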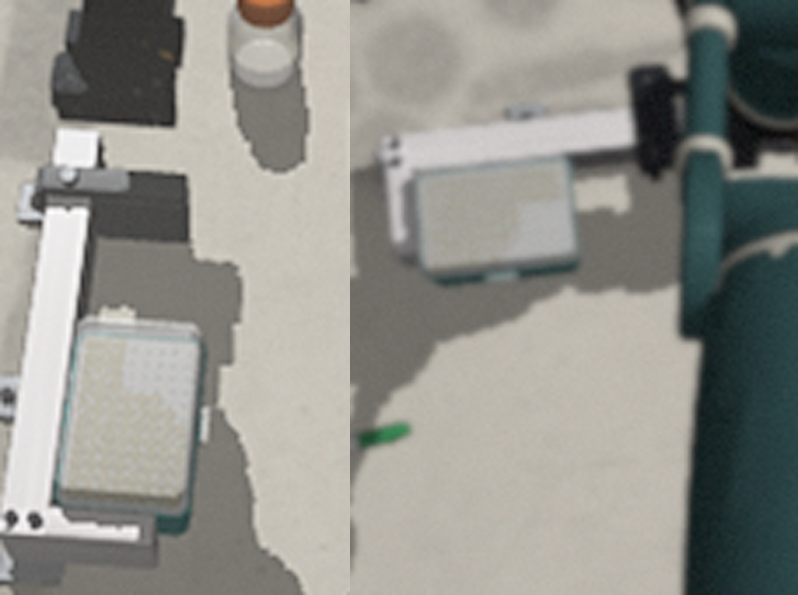

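```bash
python3 -m handwheel '[{"rot":[0,0,0],"dp":[0,0,0],"grip":1},{"rot":[0,0,0],"dp":[0,0,2.5],"grip":1},{"rot":[0,0,0],"dp":[0,0,2.5],"grip":1},{"rot":[0,0,0],"dp":[0,0,2.5],"grip":1},{"rot":[0,0,0],"dp":[0,0,2.2],"grip":1},{"rot":[0,0,0],"dp":[-0.8,0,0],"grip":1},{"rot":[0,0,0],"dp":[-0.8,0,0],"grip":1},{"rot":[0,0,0],"dp":[-0.8,0,0],"grip":1}]'
python3 -c "from h import *;fix()"
python3 -m handwheel '[{"rot":[0,0,0],"dp":[-0.8,0,0],"grip":1},{"rot":[0,0,0],"dp":[-0.8,0,0],"grip":1},{"rot":[0,0,0],"dp":[-0.8,0,0],"grip":1},{"rot":[0,0,0],"dp":[-0.8,0,0],"grip":1},{"rot":[0,0,0],"dp":[-0.8,0,0],"grip":1},{"rot":[0,0,0],"dp":[-0.8,0,0],"grip":1},{"rot":[0,0,0],"dp":[-0.8,0,0],"grip":1},{"rot":[0,0,0],"dp":[-0.8,0,0],"grip":1}]'
python3 -c "from h import *;fix()"
```

```text
clock: 29.6
tool_pos: [0.6811, 0.0019, 0.047]
tool_rot: [-0.0, 0.739, -0.673, 0.001]
force: [-0.1, -2.1, -2.4]
width: 0.0006
t 29.6 TCP fix mm [ -27.5 -134.1] z 47.0 toolx deg in fix -90.0 tilt [ 0.002 -0.001 -1.   ] F [-0.1 -2.1 -2.4]
clock: 30.6
tool_pos: [0.6744, 0.0658, 0.0457]
tool_rot: [-0.0, 0.739, -0.674, 0.0]
force: [1.7, -2.5, 0.6]
width: 0.0003
t 30.6 TCP fix mm [-28.2 -69.8] z 45.7 toolx deg in fix -90.0 tilt [ 0.  0. -1.] F [ 1.7 -2.5  0.6]
```

```bash
python3 -m handwheel '[{"rot":[0,0,0],"dp":[-0.5,0,0],"grip":1},{"rot":[0,0,0],"dp":[-0.5,0,0],"grip":1},{"rot":[0,0,0],"dp":[-0.3,0,0],"grip":1},{"rot":[0,0,0],"dp":[-0.3,0,0],"grip":1},{"rot":[0,0,0],"dp":[-0.2,0,0],"grip":1},{"rot":[0,0,0],"dp":[-0.2,0,0],"grip":1},{"rot":[0,0,0],"dp":[-0.1,0,0],"grip":1},{"rot":[0,0,0],"dp":[0,0,0],"grip":1}]'
python3 -c "from h import *;fix()"
```

```text
clock: 31.6
tool_pos: [0.6724, 0.0857, 0.0457]
tool_rot: [0.0, 0.739, -0.674, 0.0]
force: [1.0, -4.0, 0.7]
width: 0.0007
t 31.6 TCP fix mm [-28.4 -49.9] z 45.7 toolx deg in fix -90.0 tilt [-0.    -0.001 -1.   ] F [ 1.  -4.   0.7]
```

```bash
python3 -m handwheel '[{"rot":[0,0,0],"dp":[-0.1,0,0],"grip":1},{"rot":[0,0,0],"dp":[-0.1,0,0],"grip":1},{"rot":[0,0,0],"dp":[-0.1,0,0],"grip":1},{"rot":[0,0,0],"dp":[0,0,0],"grip":1},{"rot":[0,0,0],"dp":[0,0,0],"grip":1},{"rot":[0,0,0],"dp":[0,0,0],"grip":1},{"rot":[0,0,0],"dp":[0,0,0],"grip":1},{"rot":[0,0,0],"dp":[0,0,0],"grip":1}]'
python3 -c "from h import *;fix()"
```

```text
clock: 32.6
tool_pos: [0.6724, 0.086, 0.0458]
tool_rot: [0.001, 0.739, -0.673, 0.001]
force: [2.2, -13.0, 2.3]
width: 0.0003
t 32.6 TCP fix mm [-28.3 -49.6] z 45.8 toolx deg in fix -90.0 tilt [ 0.    -0.004 -1.   ] F [  2.2 -13.    2.3]
```

```bash
python3 -m handwheel '[{"rot":[0,0,0],"dp":[1,0,0],"grip":1},{"rot":[0,0,0],"dp":[1.5,0,0],"grip":1},{"rot":[0,0,0],"dp":[0,0,-5],"grip":1},{"rot":[0,0,0],"dp":[0,0,-6],"grip":1},{"rot":[0,0,0],"dp":[0,0,-6],"grip":1},{"rot":[0,0,0],"dp":[5,3,0],"grip":1},{"rot":[0,0,0],"dp":[5,3,0],"grip":1},{"rot":[0,0,0],"dp":[5,3,0],"grip":1}]'
python3 -m handwheel '[{"rot":[0,0,0],"dp":[5,2,0],"grip":1},{"rot":[0,0,0],"dp":[5,2,0],"grip":1},{"rot":[0,0,0],"dp":[5,2,0],"grip":1},{"rot":[0,0,0],"dp":[5,1,0],"grip":1},{"rot":[0,0,0],"dp":[0,0,0],"grip":1},{"rot":[0,0,0],"dp":[0,0,0],"grip":1},{"rot":[0,0,0],"dp":[0,0,0],"grip":1},{"rot":[0,0,0],"dp":[0,0,0],"grip":1}]'
python3 - <<'E'
from h import *
fix();a=snap('side');marks(a,(('tip_box',0),('jaw_face',.03),('end_stop',.03),('bottle',0),('tub',0),('marker',0)))
b=snap('top');marks(b,(('tip_box',0),('jaw_face',.03),('end_stop',.03),('bottle',0),('tub',0),('marker',0)))
i=lambda p,y,x,h,w,s:cv2.resize(p['pixels'][y:y+h,x:x+w,::-1],None,fx=s,fy=s,interpolation=2)
cv2.imwrite('pics/c8.png',np.hstack([i(a,140,210,170,100,3.5),i(b,130,180,170,128,3.5)])[:600,:800])
E
```

```text
clock: 33.6
tool_pos: [0.5975, -0.0944, 0.2156]
tool_rot: [-0.0, 0.739, -0.673, -0.0]
force: [1.1, -0.7, -0.2]
width: 0.0006
clock: 34.6
tool_pos: [0.5478, -0.2976, 0.2157]
tool_rot: [-0.0, 0.74, -0.673, -0.0]
force: [0.1, 0.0, -0.0]
width: 0.0008
t 34.6 TCP fix mm [-187.8 -420.1] z 215.7 toolx deg in fix -89.9 tilt [-0.  0. -1.] F [ 0.1  0.  -0. ]
tip_box [348, 125, 0.88] [ 0.4594 -0.2752] fix mm [-273.7 -389.6]
jaw_face [245, 239, 0.81] [0.6689 0.1236] fix mm [-28.3 -11.8]
end_stop [240, 288, 0.79] [0.6543 0.2417] fix mm [-31.9 107.1]
bottle [287, 158, 0.8] [ 0.6103 -0.1372] fix mm [-110.7 -266.2]
tub [248, 337, 0.66] [0.6189 0.3357] fix mm [-58.5 204. ]
marker [317, 342, 0.69] [0.4711 0.3217] fix mm [-206.9  203.7]
tip_box [222, 196, 0.75] [0.6502 0.1852] fix mm [-41.2  51.2]
jaw_face [240, 185, 0.79] [0.6743 0.131 ] fix mm [-22.2  -5. ]
end_stop [199, 193, 0.71] [0.654  0.2461] fix mm [-31.8 111.5]
bottle [336, 205, 0.73] [ 0.6164 -0.1364] fix mm [-104.6 -265.9]
tub [167, 205, 0.88] [0.6262 0.3391] fix mm [-50.9 206.6]
marker [177, 256, 0.72] [0.4827 0.3085] fix mm [-196.6  189.5]
```

View pics/c8.png

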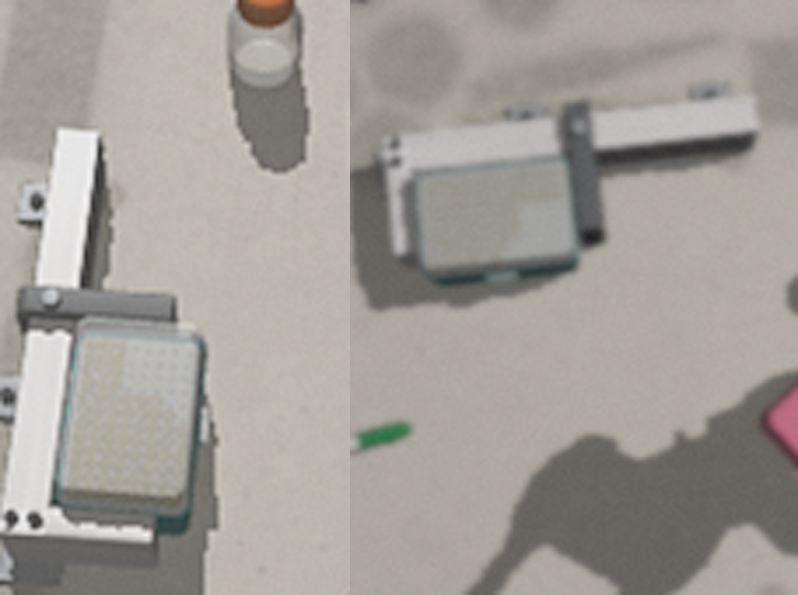

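The box sits flush with the rail and the end stop, the jaw is touching its right side, and the hand is clear. The bystanders haven't moved, so I'm handing in.

```bash
python3 -c "from bench import robot;print(robot.sign_off())"
```

```text
the job is handed in; nothing more can be done
None
```

The teal tip box is in the fixture, with its back against the rail and its left side against the end stop. The jaw is pushed up against its right side. I handed the job in at about 35 s with the hand clear.

**What I did:** I pushed the box square with the open fingertips, then left, then in to the rail. I pushed it left onto the end stop, reseated it against the rail, and slid the jaw up to it.

**Contact checks:**
- **Rail:** the push stopped firm at about 11 N. The later reseat stopped at the same place, within 0.1 mm.
- **End stop:** the push stopped firm at about 15 N, where I had predicted it.
- **Jaw:** it stopped on the box at about 13 N, also where predicted. That is a travel of about 0.108 m, the value given for a box that is home.

**Camera checks:** the last pictures show the box flush, and its detected position in the top view is (-41, +51) mm in the fixture frame, against a target of (-45, +49). The bottle, tub and marker are where they were, within the networks' scatter of about 1 cm.

**What disagreed:**
- The network picked the blue look-alike as the tip box in the last side view. I ignored that.
- The marker's final reading differed between the two cameras by about 14 mm, which looks like network noise. Nothing came near it.
- My estimate of the fixture's x position may be 3–4 mm off, so I relied on contact force for seating the box.

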